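# Tip the blue flip-top vial box out into its tray

### The arm

A 7-joint arm with a two-finger parallel gripper is mounted at the origin on the work surface. World frame = base frame: x ahead of the robot, y to its left, z up, the work surface at z = 0. Lengths are in m, angles in rad, forces in N, time in s.
With the tool pointing down it reaches from about 0.4 to 0.9 m from the base axis. Payload 5.5 kg.
Tool frame: the origin (TCP) lies on the centre line of the jaws, within the pads' length; the fingertips stand ctrl.tip_extent ahead of it and the grasp point (between the pads) lies 5 mm behind it (ctrl.tip_extent is the distance from the TCP to the fingertips, in m); x points along the fingers, z is the direction in which the jaws open and shut, and the axes are right-handed (so a half turn about x gives the same grasp; the last joint's range is limited). The gripper opens to 92 mm and grips with 3 to 60 N. Pads are 19 mm wide; open, the fingers measure 130 mm over their backs; the gripper's body (75 mm by 190 mm) begins 47 mm behind the grasp point.
Start: joints at [-0.866, 0.501, -0.427, 1.55, 0.221, 1.138, -0.21], TCP at [0.278, 0.588, 0.241] pointing down, gripper open.
Joint ranges: [-2.88, 2.88], [-0.31, 2.03], [-1.54, 1.56], [0.2, 2.42], [-1.41, 4.55], [0.19, 2.02], [-2.57, 2.57]. Speed limits (rad/s): [2.57, 2.57, 3.14, 3.14, 3.14, 3.14, 3.14].

### API

Orientations are given as a 3x3 rotation matrix whose columns are the frame's x, y, z axes.
In Python, from rig import ctrl gives the robot as it stands. The module is installed in compiled form; this text tells all that it offers.
- The arm moves only by the shell command python3 -m jog 'ROWS' [FORCE]. ROWS is a JSON object of lists of equal length, an entry for each row: "jaw": the closure, from 0 (fully open) to 1 (shut); "offset": the shift along the tool's x, y, z in m, a list of three; "yaw": the turn about the tool's x in rad. In form: {"jaw": [jaw, ...], "offset": [[x, y, z], ...], "yaw": [yaw, ...]}. A call has 1 to 10 rows; each row is the pose to reach, as a shift and turn from the pose commanded when the call began, along the tool's axes at that moment; what a row does not reach only later rows make up. A row lasts 1/12 s, in which the tool goes at most 41.7 mm and 7.16 degrees, less where a joint would pass 70% of its speed; a pose out of reach is approached as far as the arm can. A call with a gripper value outside its range is refused whole. The fingers move at their own pace and stop on an object; FORCE is the grip in N (left out, the last holds). Time passes only in rows, so rows that repeat a pose let the fingers close. It gives the time, the measured TCP pose, the force and the opening at its end, in the units of the state.
- ctrl.read_state(): the state, without advancing time (a new reading comes with each control period).
- ctrl.get_image(name): name is "scene" or "top" or "wrist"; returns a dict with "frame" (400x640x3 uint8, blue, green, red), "fx", "fy", "cx", "cy" (pixels), "origin" and "orientation" of the camera in the world. Camera axes: x right, y down, z forward; pixel columns grow to the right and rows downward; lengths in m; the calibration is good to about 2 mm. A picture is of the moment at which its call begins. There is no depth.
- ctrl.close_job(): hands the job in, once; it reports no verdict.
The state is a dict: "t": time; "joint_pos": joint angles; "qd": joint speeds; "joint_efforts": joint torques, N m; "ee_pos": TCP position; "ee_rot": TCP orientation; "force": force on the tool from outside, world axes, zero at the start; "wrist_torque": the same for the moment, N m; "finger_gap": finger opening in m.
Only numpy, scipy, OpenCV 4.12 (cv2) and the standard library are available. Lean on these libraries where they do the work, as an engineer would, in place of code of your own. Each camera call takes 0.05 s, during which the arm holds its last target. There are 200 camera calls.

### The job

Empty the blue flip-top vial box: take it by its steel handle bar and swing it all the way over on its pivot to its stop, so that its lid falls open and all three vials drop into the grey tray beneath. Let go and leave the box turned over; leave the orange box standing as it is.

Things in the scene. Friction and masses are not known exactly. Their poses are not given: they have to be found in the camera images.
- blue_station: Fixed stand of the blue box; origin on the table under the pivot, z up. Pivot: level axis along the stand's x, 120 mm up, between two posts (x +-70 mm, 132 mm high). Box on the -y side; grey tray mostly on the +y side (inside x +-60, y -16 to 180 mm, floor 12 mm, rim 52 mm above the table). Base plate 160 x 300 mm. The orange stand is the same but for colour.
- blue_bar (a point): Middle of the blue box's round steel handle bar, 10 mm thick, along the stand's x, 84 mm clear between its side arms. Starts at y -155, z 118 mm in the stand's frame, 60 mm off the box wall; swings at 155 mm from the pivot axis. A vertical gripper closing along the stand's y, opened about 45 mm, takes it from above and can stay vertical through the swing: the bar turns in the pads.
- blue_box (a joint): Tip angle of the blue box, rad: 0 = upright on the stand; grows as the bar is lifted up and over from the -y to the +y side; 2.8 = turned over on its stop (bar then at y 147, z 170 mm in the stand's frame). Box 84 x 88 x 50 mm, about 250 g, rim level with the pivot. Damped hinge: a few newtons at the bar lift it; past the top it sinks to the stop by its weight.
- blue_lid (a joint): Opening angle of the blue box's lid, rad: 0 = shut. Clear lid 84 x 88 mm with a blue border, no latch, freely hinged on the box's handle-side rim; it lies shut by its weight and hangs open by itself (about 1.2 rad) when the box is turned over.
- orange_box (a joint): Tip angle of the orange box, rad: 0 = upright. Same build as the blue one, with two black-capped vials in it; not to be tipped.
- vial1: Amber glass vial 1 of three with a white cap, 15 mm diameter, 45 mm long, 12 g; origin at the middle of its axis, x along the axis. Starts lying loose inside the shut blue box.
- vial2: Amber glass vial 2 of three with a white cap, 15 mm diameter, 45 mm long, 12 g; origin at the middle of its axis, x along the axis. Starts lying loose inside the shut blue box.
- vial3: Amber glass vial 3 of three with a white cap, 15 mm diameter, 45 mm long, 12 g; origin at the middle of its axis, x along the axis. Starts lying loose inside the shut blue box.

How it is judged:
By the outcome, as a careful person would: the job done as asked, in the order asked, and still so for the second after the job is handed in, with the robot touching nothing.
It also fails if it takes over 45 s, if anything falls off the work surface, if the arm or the gripper's body presses on something with over 40 N, if the wrist force passes 120 N, or if a joint passes its speed limit or range.

## Working session

There is one attempt and no reset: what is moved stays moved. The work goes in short steps, Python scripts to look and compute and a shell command to move; the robot and the scene stay as the last step left them, time stands still between calls to the robot, and variables do not carry over. Pictures are saved under pics/ and viewed, about 8 in all and at most 12, crops included, and the job is handed in when it is done.

```bash
mkdir -p pics; cat > h.py <<'E'
from rig import ctrl
import numpy as np, cv2, json, pickle
def snap(n,tag):
    d=ctrl.get_image(n); cv2.imwrite(f'pics/{tag}.png',d['frame']); pickle.dump(d,open(f'pics/{tag}.pkl','wb')); return d
def load(tag): return pickle.load(open(f'pics/{tag}.pkl','rb'))
def ray(d,u,v):
    r=np.array(d['orientation'])@np.array([(u-d['cx'])/d['fx'],(v-d['cy'])/d['fy'],1]); return np.array(d['origin']),r/np.linalg.norm(r)
def tri(obs):
    A=0;b=0
    for d,u,v in obs:
        o,r=ray(d,u,v);P=np.eye(3)-np.outer(r,r);A=A+P;b=b+P@o
    p=np.linalg.solve(A,b); return p,[np.linalg.norm((np.eye(3)-np.outer(ray(*q)[1],ray(*q)[1]))@(p-ray(*q)[0])) for q in obs]
def plane(d,u,v,z):
    o,r=ray(d,u,v); return o+r*(z-o[2])/r[2]
def proj(d,p):
    c=np.array(d['orientation']).T@(np.array(p)-d['origin']); return d['fx']*c[0]/c[2]+d['cx'],d['fy']*c[1]/c[2]+d['cy']
E
python3 - <<'E'
from h import *
a=snap('scene','s0');b=snap('top','t0')
cv2.imwrite('pics/st0.png',cv2.resize(np.vstack([a['frame'],b['frame']]),(480,600)))
for d in(a,b): print(d['origin'],d['fx'])
print(ctrl.tip_extent,ctrl.read_state()['ee_rot'],ctrl.read_state()['t'])
E
```

```text
[ 1.23857125 -0.15634322  1.00683053] 486.3162613528035
[ 0.46994341 -0.09270276  0.94901989] 391.5239189925162
0.014 [[-8.15860069e-04 -9.04024184e-01  4.27480536e-01]
 [-1.55779525e-03  4.27481308e-01  9.04022845e-01]
 [-9.99998454e-01  7.16289943e-05 -1.75704951e-03]] 0.1
```

View pics/t0.png

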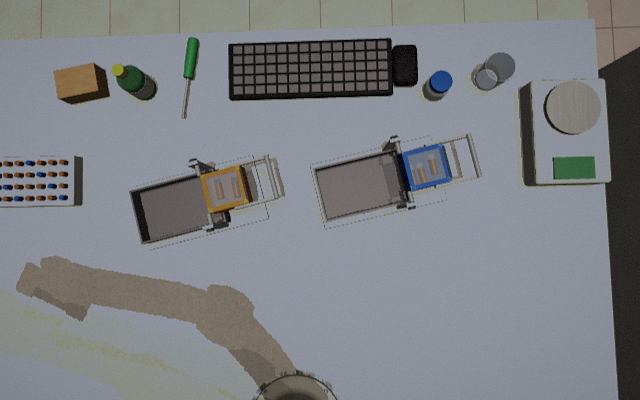

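View pics/s0.png

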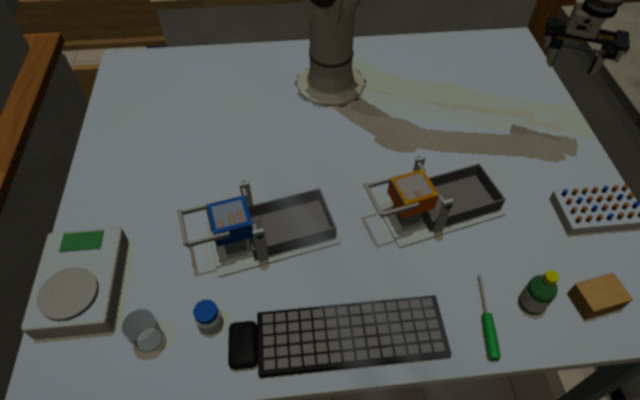

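The top view shows the blue station at about (395,180) with its bar near (470,155). In the scene view the bar is at the left, near (185,225). I'll enlarge both.

```bash
python3 - <<'E'
from h import *
a=load('t0')['frame'][120:240,300:500]; b=load('s0')['frame'][170:290,165:365]
f=lambda i:cv2.resize(i,None,fx=4,fy=4,interpolation=cv2.INTER_CUBIC)[:, :800]
cv2.imwrite('pics/ct.png',f(a)); cv2.imwrite('pics/cs.png',f(b))
E
```

```text
(no output)
```

View pics/ct.png

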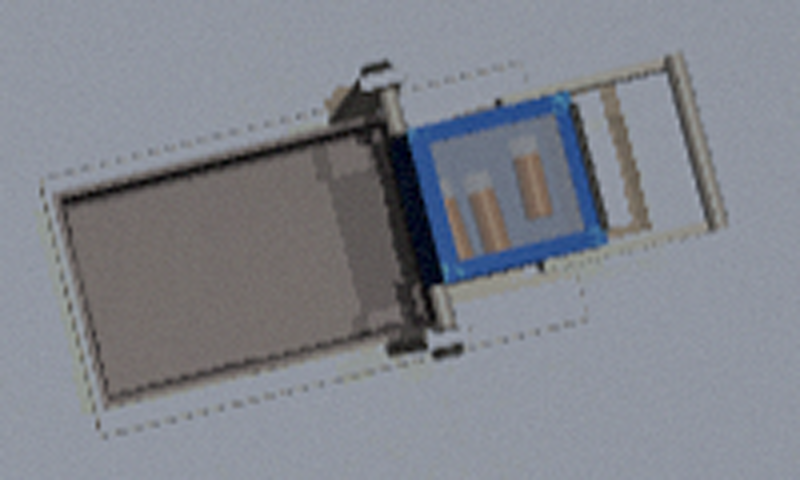

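View pics/cs.png

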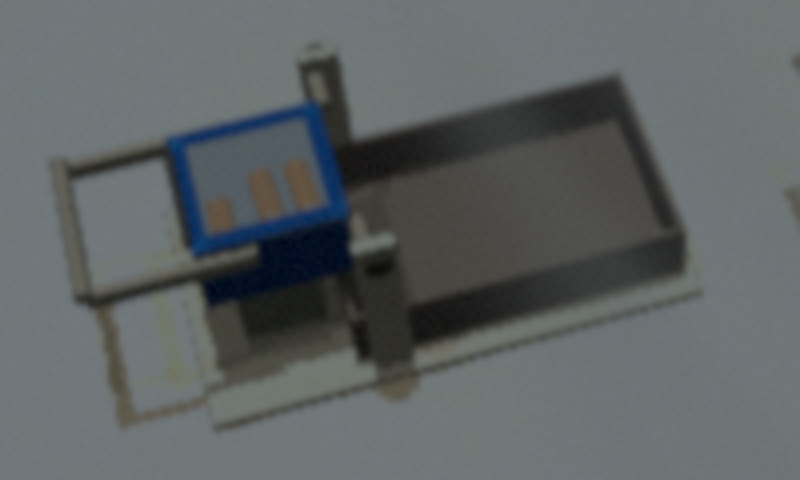

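The top crop shows the bar from (675,58) to (717,226), and the tray's end-wall rim corners at (58,195) and (108,405). In the scene crop the bar runs from (85,298) to (60,163), and the rim corners are at (685,235) and (617,77).

```bash
python3 - <<'E'
from h import *
t,s=load('t0'),load('s0')
T=lambda u,v:(t,300+(u+.5)/4-.5,120+(v+.5)/4-.5); S=lambda u,v:(s,165+(u+.5)/4-.5,170+(v+.5)/4-.5)
P=[]
for n,a,b in[('barhi',T(675,58),S(85,297)),('barlo',T(717,226),S(61,163)),('trayhi',T(58,195),S(685,235)),('traylo',T(108,405),S(617,77))]:
    p,e=tri([a,b]);P.append(p);print(n,p.round(4),np.round(e,4))
m=(P[0]+P[1])/2; tm=(P[2]+P[3])/2
w=(tm-m)[:2]; print('bar',m,'tray',tm,'dist',np.linalg.norm(w),'len',np.linalg.norm(P[0]-P[1]))
y=w/np.linalg.norm(w); print('y dir',y,'yaw deg',np.degrees(np.arctan2(y[1],y[0])), 'bar dir',(P[0]-P[1])[:2]/np.linalg.norm((P[0]-P[1])[:2]))
st=ctrl.read_state();R=np.array(st['ee_rot']);z=R[:,2]
print('tool z deg',np.degrees(np.arctan2(z[1],z[0])),'ee',st['ee_pos'],'gap',st['finger_gap'])
E
```

```text
barhi [ 0.6445 -0.3885  0.1148] [0.0006 0.0006]
barlo [ 0.554  -0.4068  0.1167] [0.0001 0.0001]
trayhi [ 0.5894 -0.0549  0.0433] [0.0012 0.0012]
traylo [ 0.4667 -0.0823  0.046 ] [0. 0.]
bar [ 0.59922281 -0.39765325  0.11575361] tray [ 0.5280675  -0.06857158  0.04466822] dist 0.33668653865162446 len 0.09236182826579928
y dir [-0.21133994  0.97741262] yaw deg 102.2008876044561 bar dir [0.98030065 0.19751109]
tool z deg 64.69218363090536 ee [0.27767823 0.58703597 0.23977161] gap 0.09141299046938434
```

The bar's middle is at (0.599, -0.398, 0.116) and the stand's +y points at about 102°. Both agree with the text, so I'm starting the approach.

```bash
python3 -m jog '{"jaw":[0.51,0.51,0.51,0.51,0.51,0.51,0.51,0.51,0.51,0.51],"offset":[[-0.005,-0.014,-0.015],[-0.01,-0.04,-0.042],[-0.02,-0.066,-0.07],[-0.03,-0.092,-0.098],[-0.03,-0.118,-0.126],[-0.03,-0.144,-0.154],[-0.03,-0.17,-0.182],[-0.03,-0.196,-0.21],[-0.03,-0.222,-0.238],[-0.03,-0.248,-0.266]],"yaw":[-0.065,-0.13,-0.195,-0.26,-0.325,-0.39,-0.455,-0.52,-0.585,-0.65]}' 20
python3 - <<'E'
from h import *
s=ctrl.read_state();R=np.array(s['ee_rot']);print(s['t'],s['ee_pos'],np.round(s['joint_pos'],2),R.round(3));print(R.T@(np.array([.599,-.398,.25])-s['ee_pos']))
E
```

```text
t: 0.93
ee_pos: [0.3883, 0.2391, 0.2706]
ee_rot: [[-0.0, -0.978, -0.21], [-0.0, -0.21, 0.978], [-1.0, 0.0, -0.0]]
force: [0.1, -0.1, -0.4]
finger_gap: 0.0451
0.9333 [0.38833101 0.23908423 0.27058754] [-0.22  0.11 -0.42  1.98  0.05  1.06  1.12] [[-0.    -0.978 -0.21 ]
 [-0.    -0.21   0.978]
 [-1.     0.    -0.   ]]
[ 0.02065065 -0.07228452 -0.66710576]
```

```bash
python3 -m jog '{"jaw":[0.51,0.51,0.51,0.51,0.51,0.51,0.51,0.51,0.51,0.51],"offset":[[0,-0.004,-0.035],[0,-0.008,-0.07],[0,-0.012,-0.105],[0,-0.016,-0.14],[0,-0.02,-0.175],[0,-0.024,-0.21],[0,-0.028,-0.245],[0,-0.032,-0.28],[0,-0.036,-0.315],[0,-0.04,-0.35]],"yaw":[0,0,0,0,0,0,0,0,0,0]}'
python3 -m jog '{"jaw":[0.51,0.51,0.51,0.51,0.51,0.51,0.51,0.51,0.51,0.51],"offset":[[0,-0.004,-0.035],[0,-0.008,-0.07],[0,-0.012,-0.105],[0,-0.016,-0.14],[0,-0.02,-0.175],[0,-0.024,-0.21],[0,-0.028,-0.245],[0,-0.032,-0.28],[0,-0.032,-0.317],[0,-0.032,-0.317]],"yaw":[0,0,0,0,0,0,0,0,0,0]}'
python3 - <<'E'
from h import *
s=ctrl.read_state();R=np.array(s['ee_rot']);print(np.round(s['joint_pos'],2));print(R.T@(np.array([.599,-.398,.116])-s['ee_pos']))
w=snap('wrist','w1');print(w['origin']); print(proj(w,[.599,-.398,.116]),proj(w,[.554,-.4068,.1167]),proj(w,[.6445,-.3885,.115]))
E
```

```text
t: 1.77
ee_pos: [0.4998, -0.0948, 0.2705]
ee_rot: [[-0.0, -0.978, -0.207], [0.0, -0.207, 0.978], [-1.0, 0.0, 0.0]]
force: [0.4, -0.0, 0.3]
finger_gap: 0.0449
t: 2.6
ee_pos: [0.5942, -0.4056, 0.2684]
ee_rot: [[-0.003, -0.98, -0.199], [-0.005, -0.199, 0.98], [-1.0, 0.004, -0.004]]
force: [-2.3, -1.2, -0.5]
finger_gap: 0.0449
[ 0.54  0.57  0.04  1.33 -0.02  1.24  2.34]
[ 0.1523958  -0.00679221  0.00713247]
[ 0.52306187 -0.41941783  0.41363278]
(np.float64(330.2534113451084), np.float64(189.7908678692094)) (np.float64(330.9536031504885), np.float64(136.62990058474162)) (np.float64(330.2492615323527), np.float64(239.20486454206372))
```

View pics/w1.png

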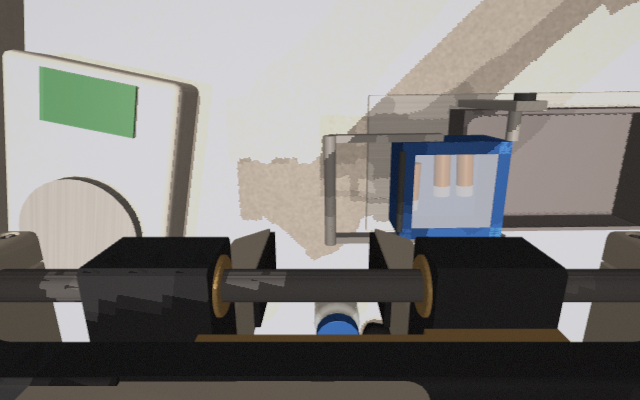

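The wrist view shows the bar as a vertical line at column 330, rows 137–241, which is where my measurement predicts it. I'll let the arm settle and then descend.

```bash
python3 -m jog '{"jaw":[0.51,0.51,0.51],"offset":[[0.02,0,0],[0.04,0,0],[0.04,0,0]],"yaw":[0,0,0]}'
python3 - <<'E'
from h import *
s=ctrl.read_state();R=np.array(s['ee_rot']);print(R.T@(np.array([.599,-.398,.116])-s['ee_pos']))
E
```

```text
t: 2.9
ee_pos: [0.5945, -0.3938, 0.2255]
ee_rot: [[-0.007, -0.978, -0.208], [0.005, -0.208, 0.978], [-1.0, 0.006, 0.007]]
force: [-0.7, 1.0, -1.1]
finger_gap: 0.0455
[ 0.10947497 -0.00414781 -0.00579761]
```

```bash
python3 -m jog '{"jaw":[0.51,0.51,0.51,0.51,0.51,0.51,0.51,0.6,0.8,0.9],"offset":[[0.02,-0.004,-0.004],[0.04,-0.004,-0.004],[0.06,-0.004,-0.004],[0.08,-0.004,-0.004],[0.095,-0.004,-0.004],[0.107,-0.004,-0.004],[0.107,-0.004,-0.004],[0.107,-0.004,-0.004],[0.107,-0.004,-0.004],[0.107,-0.004,-0.004]],"yaw":[0,0,0,0,0,0,0,0,0,0]}' 20
python3 -m jog '{"jaw":[1,1,1,1,1],"offset":[[0,0,0],[0,0,0],[0,0,0],[0,0,0],[0,0,0]],"yaw":[0,0,0,0,0]}' 20
python3 - <<'E'
from h import *
snap('scene','s1');print(ctrl.read_state()['ee_pos'])
cv2.imwrite('pics/cs1.png',cv2.resize(load('s1')['frame'][130:290,145:365],None,fx=3,fy=3,interpolation=cv2.INTER_CUBIC))
E
```

```text
t: 3.73
ee_pos: [0.6024, -0.4003, 0.1255]
ee_rot: [[0.002, -0.978, -0.207], [-0.001, -0.207, 0.978], [-1.0, -0.002, -0.002]]
force: [0.1, 0.3, -0.2]
finger_gap: 0.0293
t: 4.15
ee_pos: [0.6015, -0.3981, 0.1244]
ee_rot: [[-0.001, -0.978, -0.208], [0.002, -0.208, 0.978], [-1.0, 0.0, 0.002]]
force: [-2.1, 5.2, 6.1]
finger_gap: 0.0092
[ 0.60152417 -0.39806882  0.12441268]
```

View pics/cs1.png

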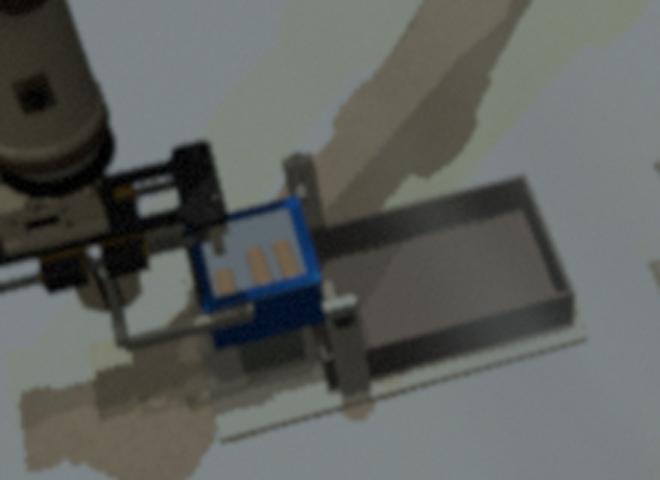

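The image and the 9.2 mm gap both show the bar held, but it sits near the tips. I'll open slightly, go 6 mm deeper and close again.

```bash
python3 -m jog '{"jaw":[0.75,0.75,0.75,0.75,1,1,1,1,1,1],"offset":[[0,0,0],[0,0,0],[0.006,0,0],[0.006,0,0],[0.006,0,0],[0.006,0,0],[0.006,0,0],[0.006,0,0],[0.006,0,0],[0.006,0,0]],"yaw":[0,0,0,0,0,0,0,0,0,0]}' 20
python3 - <<'E'
from h import *
s=ctrl.read_state();p=np.array(s['ee_pos']);print(p,s['force'],s['finger_gap'])
# swing: stand-frame dy,dz of bar, tool offset x=-dz, z=dy
a0=np.arctan2(-2,-155)
for th in np.arange(0,2.81,.14):
    c,n=np.cos(th),np.sin(th);y,z=-155*c-2*n,155*n-2*c
    print(round(th,2),'x %.0f z %.0f'%(-(z+2),y+155),end=' | ')
E
```

```text
t: 5.03
ee_pos: [0.6009, -0.3982, 0.1172]
ee_rot: [[-0.002, -0.978, -0.207], [0.002, -0.207, 0.978], [-1.0, 0.001, 0.003]]
force: [-2.0, 5.3, 0.9]
finger_gap: 0.0093
[ 0.6008953  -0.39816423  0.11715497] [-2.01873131  5.29402689  0.86502924] 0.009314841107511837
0.0 x -0 z 0 | 0.14 x -22 z 1 | 0.28 x -43 z 5 | 0.42 x -63 z 13 | 0.56 x -83 z 23 | 0.7 x -100 z 35 | 0.84 x -116 z 50 | 0.98 x -130 z 67 | 1.12 x -141 z 86 | 1.26 x -149 z 106 | 1.4 x -154 z 127 | 1.54 x -157 z 148 | 1.68 x -156 z 170 | 1.82 x -153 z 191 | 1.96 x -146 z 212 | 2.1 x -137 z 232 | 2.24 x -125 z 250 | 2.38 x -110 z 266 | 2.52 x -94 z 280 | 2.66 x -76 z 291 | 2.8 x -56 z 300 |
```

```bash
python3 -m jog '{"jaw":[1,1,1,1,1,1,1,1,1,1],"offset":[[-0.011,0,0],[-0.022,0,0.001],[-0.032,0,0.003],[-0.043,0,0.005],[-0.053,0,0.009],[-0.063,0,0.013],[-0.073,0,0.018],[-0.083,0,0.023],[-0.092,0,0.029],[-0.1,0,0.035]],"yaw":[0,0,0,0,0,0,0,0,0,0]}' 25
python3 -m jog '{"jaw":[1,1,1,1,1,1,1,1,1,1],"offset":[[-0.008,0,0.007],[-0.016,0,0.015],[-0.023,0,0.023],[-0.03,0,0.032],[-0.036,0,0.041],[-0.041,0,0.051],[-0.045,0,0.061],[-0.049,0,0.071],[-0.052,0,0.081],[-0.054,0,0.092]],"yaw":[0,0,0,0,0,0,0,0,0,0]}'
python3 - <<'E'
from h import *
s=ctrl.read_state();R=np.array(s['ee_rot']);print(s['joint_pos'][6],R.T@(np.array(s['ee_pos'])-[.6009,-.3982,.1172]))
snap('scene','s2')
cv2.imwrite('pics/cs2.png',cv2.resize(load('s2')['frame'][100:290,145:395],None,fx=3,fy=3,interpolation=cv2.INTER_CUBIC))
E
```

```text
t: 5.87
ee_pos: [0.5935, -0.3642, 0.218]
ee_rot: [[-0.001, -0.978, -0.207], [0.001, -0.207, 0.978], [-1.0, 0.001, 0.002]]
force: [-0.7, 5.2, -8.8]
finger_gap: 0.0093
t: 6.7
ee_pos: [0.5752, -0.2779, 0.2745]
ee_rot: [[0.003, -0.979, -0.204], [-0.005, -0.204, 0.979], [-1.0, -0.002, -0.005]]
force: [-4.3, -3.9, 1.5]
finger_gap: 0.0086
2.184143496923692 [-0.15793624  0.00029555  0.12221522]
```

View pics/cs2.png

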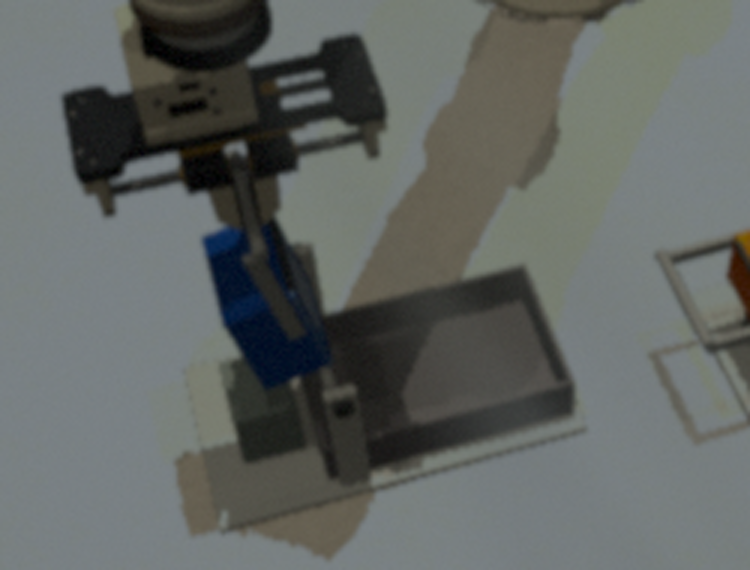

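The box is following at about 1.4 rad with the bar held. Now over the top and down to the stop.

```bash
python3 -m jog '{"jaw":[1,1,1,1,1,1,1,1,1,1],"offset":[[-0.002,0,0.01],[-0.003,0,0.021],[-0.003,0,0.032],[-0.002,0,0.043],[-0.001,0,0.054],[0.001,0,0.064],[0.004,0,0.075],[0.008,0,0.085],[0.012,0,0.095],[0.017,0,0.105]],"yaw":[0,0,0,0,0,0,0,0,0,0]}'
python3 -m jog '{"jaw":[1,1,1,1,1,1,1,1,1,1],"offset":[[0.006,0,0.009],[0.012,0,0.018],[0.019,0,0.026],[0.027,0,0.034],[0.035,0,0.041],[0.043,0,0.048],[0.052,0,0.054],[0.061,0,0.059],[0.071,0,0.064],[0.081,0,0.068]],"yaw":[0,0,0,0,0,0,0,0,0,0]}'
python3 -m jog '{"jaw":[1,1,1,1],"offset":[[0.002,0,0.001],[0.002,0,0.001],[0.002,0,0.001],[0.002,0,0.001]],"yaw":[0,0,0,0]}'
python3 - <<'E'
from h import *
s=ctrl.read_state();R=np.array(s['ee_rot']);print(R.T@(np.array(s['ee_pos'])-[.6009,-.3982,.1172]))
snap('scene','s3')
cv2.imwrite('pics/cs3.png',cv2.resize(load('s3')['frame'][100:290,165:415],None,fx=3,fy=3,interpolation=cv2.INTER_CUBIC))
E
```

```text
t: 7.58
ee_pos: [0.5537, -0.1731, 0.2568]
ee_rot: [[0.003, -0.979, -0.206], [-0.002, -0.206, 0.979], [-1.0, -0.002, -0.003]]
force: [-3.2, -1.1, 1.7]
finger_gap: 0.0091
t: 8.42
ee_pos: [0.5392, -0.1045, 0.173]
ee_rot: [[-0.0, -0.978, -0.208], [0.001, -0.208, 0.978], [-1.0, -0.0, 0.001]]
force: [-4.0, 1.2, 1.9]
finger_gap: 0.0093
t: 8.75
ee_pos: [0.5392, -0.1042, 0.1716]
ee_rot: [[-0.0, -0.978, -0.207], [0.001, -0.207, 0.978], [-1.0, -0.0, 0.001]]
force: [-5.3, 1.7, 4.8]
finger_gap: 0.0091
[-0.0541237  -0.00047133  0.30051606]
```

View pics/cs3.png

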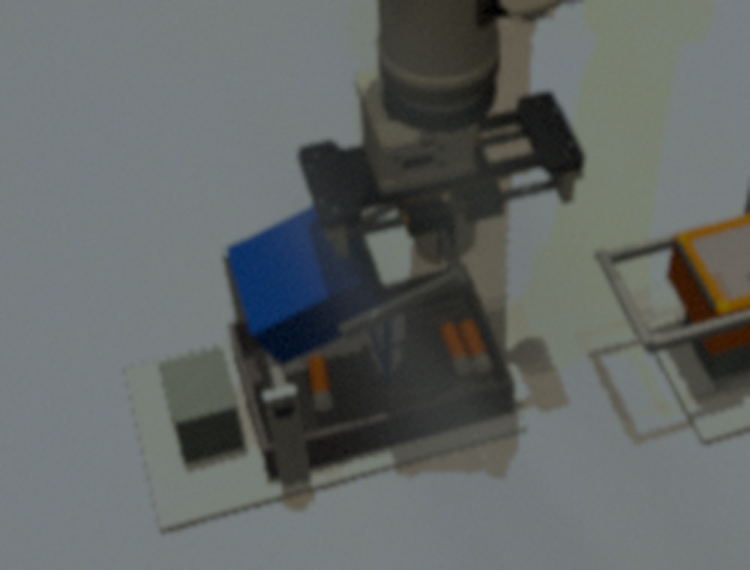

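The image shows all three vials in the tray (crop pixels (320,380), (455,345) and (475,340)), the lid hanging open, and the bar about 2 mm from the nominal stop. I'll push slightly, release and lift straight up.

```bash
python3 -m jog '{"jaw":[1,1,0.9,0.8,0.7,0.6,0.6,0.6,0.6,0.6],"offset":[[0.002,0,0.001],[0.003,0,0.001],[0.003,0,0.001],[0.003,0,0.001],[0.003,0,0.001],[0.003,0,0.001],[0.003,0,0.001],[0.003,0,0.001],[0.003,0,0.001],[0.003,0,0.001]],"yaw":[0,0,0,0,0,0,0,0,0,0]}'
python3 -m jog '{"jaw":[0.6,0.6,0.6,0.6,0.6,0.6,0.6,0.6,0.6,0.6],"offset":[[-0.01,0,0],[-0.025,0,0],[-0.045,0,0],[-0.07,0,0],[-0.1,0,0],[-0.125,0,0],[-0.145,0,0],[-0.155,0,0],[-0.16,0,0],[-0.16,0,0]],"yaw":[0,0,0,0,0,0,0,0,0,0]}'
python3 -m jog '{"jaw":[0.6,0.6,0.6,0.6,0.6,0.6,0.6,0.6,0.6,0.6],"offset":[[0,0.01,0],[0,0.03,0],[0,0.05,0],[0,0.07,0],[0,0.09,0],[0,0.105,0],[0,0.115,0],[0,0.12,0],[0,0.12,0],[0,0.12,0]],"yaw":[0,0,0,0,0,0,0,0,0,0]}'
python3 - <<'E'
from h import *
s=snap('scene','s4');t=snap('top','t4')
cv2.imwrite('pics/c4.png',np.vstack([cv2.resize(s['frame'][170:290,165:415],(600,288)),cv2.resize(t['frame'][110:235,275:525],(600,300))]))
z=np.array([-.209,.978,0]);b=np.array([.6009,-.3982,.118])+.302*z+[0,0,.052]
for q in(-.045,.045): 
    e=b+q*np.array([.978,.209,0]);print('expected bar end at stop: scene',proj(s,e),'top',proj(t,e))
E
```

```text
t: 9.63
ee_pos: [0.539, -0.1042, 0.1684]
ee_rot: [[-0.0, -0.978, -0.207], [0.0, -0.207, 0.978], [-1.0, 0.0, 0.0]]
force: [-0.8, -0.9, 0.1]
finger_gap: 0.0365
t: 10.47
ee_pos: [0.5393, -0.1042, 0.3296]
ee_rot: [[0.002, -0.978, -0.207], [-0.0, -0.207, 0.978], [-1.0, -0.002, -0.001]]
force: [-0.2, 0.5, -1.0]
finger_gap: 0.037
t: 11.3
ee_pos: [0.4218, -0.1288, 0.3284]
ee_rot: [[-0.0, -0.978, -0.207], [0.0, -0.207, 0.978], [-1.0, 0.0, 0.0]]
force: [0.1, 0.1, 0.1]
finger_gap: 0.0365
expected bar end at stop: scene (np.float64(306.90813340494384), np.float64(165.13106973581438)) top (np.float64(340.65328940205126), np.float64(207.13675812726075))
expected bar end at stop: scene (np.float64(318.8497281363436), np.float64(194.40919097826455)) top (np.float64(330.1219370492952), np.float64(163.39806903234748))
```

View pics/c4.png

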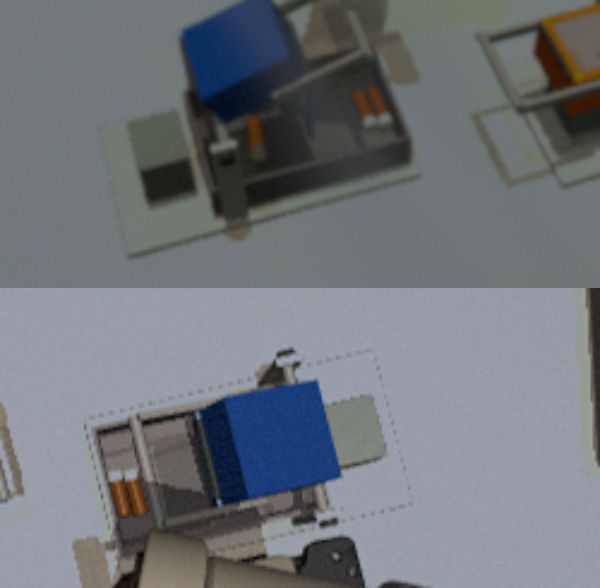

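All three vials are in the tray and the arm is clear, but the bar appears a few pixels short of its expected stop position. I'll look closer.

```bash
python3 -m jog '{"jaw":[0.6,0.6,0.6,0.6,0.6,0.6],"offset":[[0,0,0],[0,0,0],[0,0,0],[0,0,0],[0,0,0],[0,0,0]],"yaw":[0,0,0,0,0,0]}' >/dev/null
python3 - <<'E'
from h import *
s=snap('scene','s5');t=snap('top','t5')
print('diff', np.abs(s['frame'][160:215,230:350].astype(int)-load('s4')['frame'][160:215,230:350]).mean())
cv2.imwrite('pics/c5.png',np.hstack([cv2.resize(f,(400,560),interpolation=cv2.INTER_CUBIC) for f in (s['frame'][150:220,290:340],t['frame'][150:220,310:360])]))
E
```

```text
diff 1.15010101010101
```

View pics/c5.png

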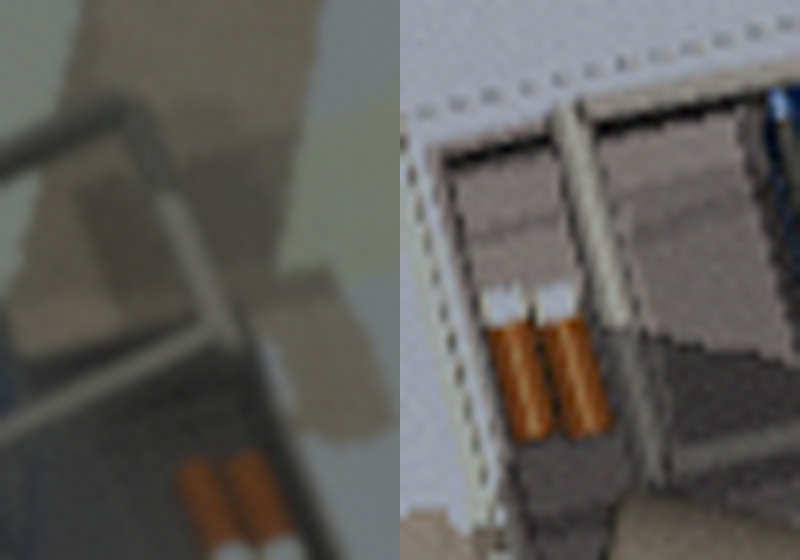

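```bash
python3 - <<'E'
from h import *
s,t=load('s5'),load('t5')
a,e1=tri([(s,317.3,191.4),(t,330.5,163)]);b,e2=tri([(s,306.1,163),(t,341.4,208.9)])
m=(a+b)/2;d=m-[.5992,-.3977,.1158];z=np.array([-.209,.978])
print(a,b,e1,e2,'m',m,'dy',d[:2]@z,'dz',d[2],'theta',np.arctan2(d[2]-.002,d[:2]@z-.155)); st=ctrl.read_state();print(st['t'],st['ee_pos'])
E
```

```text
[ 0.58103691 -0.09545353  0.17992585] [ 0.490136   -0.11363749  0.17343408] [np.float64(0.001262397621284592), np.float64(0.0012623976212845851)] [np.float64(8.863690772052084e-05), np.float64(8.8636907720513e-05)] m [ 0.53558645 -0.10454551  0.17667996] dy 0.3000003209494637 dz 0.0608799621585059 theta 0.38572627477808885
12.0 [ 0.42159853 -0.12901188  0.32871093]
```

The measurement gives about 2.76 rad ± 0.04, which doesn't settle it. I'll nudge the bar gently down with closed fingertips to see whether it's on its stop.

```bash
python3 -m jog '{"jaw":[1,1,1,1,1,1,1,1,1,1],"offset":[[0,-0.03,0],[0,-0.06,0],[0,-0.09,0],[0,-0.12,0],[0.03,-0.12,0.001],[0.06,-0.12,0.001],[0.09,-0.12,0.001],[0.11,-0.12,0.001],[0.123,-0.12,0.001],[0.123,-0.12,0.001]],"yaw":[0,0,0,0,0,0,0,0,0,0]}'
python3 -m jog '{"jaw":[1,1,1],"offset":[[0.004,0,0],[0.007,0,0],[0.007,0,0]],"yaw":[0,0,0]}'
python3 -m jog '{"jaw":[1,1,1],"offset":[[0.002,0,0],[0.004,0,0],[0.004,0,0]],"yaw":[0,0,0]}'
```

```text
t: 12.83
ee_pos: [0.5364, -0.1029, 0.2023]
ee_rot: [[-0.006, -0.978, -0.207], [0.001, -0.207, 0.978], [-1.0, 0.006, 0.002]]
force: [-0.2, -0.5, -0.5]
finger_gap: 0.0004
t: 13.08
ee_pos: [0.5393, -0.1033, 0.1993]
ee_rot: [[0.001, -0.978, -0.207], [-0.0, -0.207, 0.978], [-1.0, -0.001, -0.0]]
force: [0.2, -0.5, 0.5]
finger_gap: 0.0001
t: 13.33
ee_pos: [0.5388, -0.1032, 0.1949]
ee_rot: [[0.0, -0.978, -0.207], [-0.0, -0.207, 0.978], [-1.0, -0.0, -0.0]]
force: [-0.2, 0.3, -0.5]
finger_gap: 0.0004
```

```bash
for i in 1; do python3 -m jog '{"jaw":[1,1],"offset":[[0.002,0,0],[0.002,0,0]],"yaw":[0,0]}'; python3 -m jog '{"jaw":[1,1],"offset":[[0.002,0,0],[0.002,0,0]],"yaw":[0,0]}'; python3 -m jog '{"jaw":[1,1],"offset":[[0.002,0,0],[0.002,0,0]],"yaw":[0,0]}'; done | grep -E 'ee_pos|force'
```

```text
ee_pos: [0.5392, -0.1033, 0.1931]
force: [-0.1, -0.4, 2.1]
ee_pos: [0.5393, -0.1033, 0.1927]
force: [-4.9, -0.6, 13.6]
ee_pos: [0.5394, -0.1033, 0.1924]
force: [-9.4, 2.1, 25.5]
```

Contact is stiff: 4 mm of commanded push raised the force to 25 N with under 1 mm of travel. The bar is on its stop, so I'll withdraw.

```bash
python3 -m jog '{"jaw":[1,1,1,1,1,1,1,1,1,1],"offset":[[-0.005,0,0],[-0.02,0,0],[-0.05,0,0],[-0.08,0,0],[-0.11,0,0],[-0.13,0.03,0],[-0.13,0.06,0],[-0.13,0.09,0],[-0.13,0.12,0],[-0.13,0.12,0]],"yaw":[0,0,0,0,0,0,0,0,0,0]}'
python3 -m jog '{"jaw":[1,1,1,1,1,1],"offset":[[0,0,0],[0,0,0],[0,0,0],[0,0,0],[0,0,0],[0,0,0]],"yaw":[0,0,0,0,0,0]}' | grep -E 't:|force'
python3 - <<'E'
from h import *
s=snap('scene','s6');t=snap('top','t6')
cv2.imwrite('pics/c6.png',np.vstack([cv2.resize(s['frame'][150:290,165:515],(700,280)),cv2.resize(t['frame'][110:260,125:475],(700,300))]))
E
```

```text
t: 14.67
ee_pos: [0.4162, -0.1297, 0.3184]
ee_rot: [[-0.003, -0.979, -0.203], [-0.0, -0.203, 0.979], [-1.0, 0.003, 0.0]]
force: [0.4, -0.0, -1.1]
finger_gap: 0.0006
t: 15.17
ee_rot: [[-0.001, -0.978, -0.207], [0.0, -0.207, 0.978], [-1.0, 0.001, 0.0]]
force: [-0.4, 0.3, 0.1]
```

View pics/c6.png

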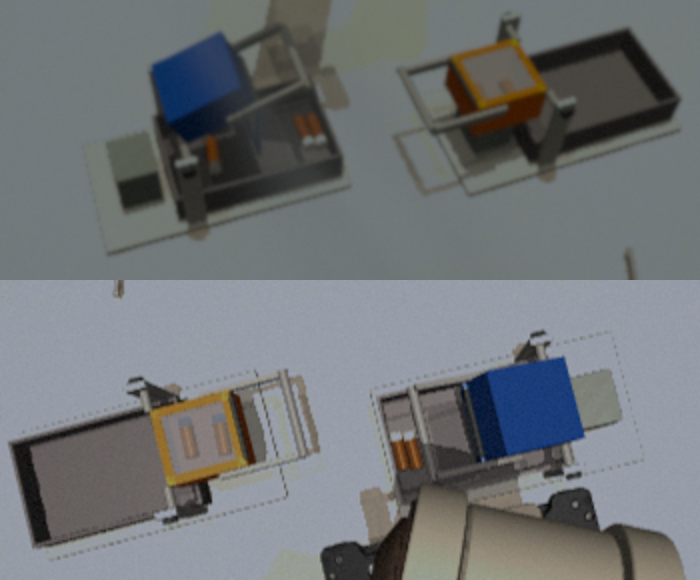

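The blue box is turned over, its three vials are in the tray (scene crop (212,152), (303,130) and (316,130)), and the orange box is upright. The arm is clear, so I'm handing in.

```bash
python3 -c "
from rig import ctrl
ctrl.close_job()"
```

```text
the job is handed in; nothing more can be done
```

The blue box is turned over against its stop with its lid hanging open, and all three vials are in the grey tray. I gripped it by the handle bar, swung it over, let go and backed the arm clear, then handed the job in at about 15 s. The last pictures show the orange box still upright and the robot touching nothing.

**Stop position:** one check disagreed slightly. After release the cameras put the box at about 2.76 rad (±0.04), not the nominal 2.8, with the bar 4–7 mm higher than stated. I pressed the bar down with closed fingertips and it barely moved: less than 1 mm at 25 N. I took that to mean it was on its stop.

**Regrasp:** the first grip held the bar near the fingertips, so before lifting I opened slightly, went about 7 mm deeper and closed again.

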